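# Close the topping canister with a lid from the flap-front dispenser

### The job

Close the open topping canister: push in the sprung clear flap of the lid dispenser, take the brown lid from behind it while your hand keeps the flap open, and put it on the open canister with the brown band, turning it as needed until its lugs drop into the notches of the rim and it sits fully home and flat. Let the flap close again, let go of the lid, and leave the cream lid, the brush, the nozzle, the bottle and the bowl where they are.

Things in the scene. Friction and masses are not known exactly. Their poses are not given: they have to be found in the camera images.
- dispenser: Fixed clear lid dispenser with steel edges, 190 (x) x 326 (y) x 155 mm. Origin on the table under the middle of its pick-up pocket; own -x is its front, y its width. Pocket: floor 5 mm up; front wall's inner face at x = -33 mm, top 69 mm up; sides inside at y = +-160 mm. Two lids lie in it, x about 0, y about +-52 mm, flats within 5 degrees of square to it. Stock box from x = +58 mm back.
- flap (a joint): Clear flap, 316 mm wide, hinged at its upper far edge. 0 = shut; grows as it is pushed in and down (0.9 = hanging, stop 1.3 rad). A spring shuts it when let go; its edge takes under 1 N. Shut, it slopes 39 degrees down to the front: 109 mm of panel, then a 22 mm lip bent straight down. Pressed from above it gives way and leans on the hand; it swings clear over the lids (never under 30 mm up).
- flap_hinge (a point): Middle of the flap's hinge line, fixed at (58, 0, 154) mm in the dispenser's frame, with a 7 mm rod at its back; keep the hand in front of it.
- flap_edge (a point): Middle of the flap's free lower edge (shut: at (-27, 0, 64) mm in the dispenser's frame).
- brown_lid_mid (a point): Brown lid, about 50 g: eight-sided grip disc 54 mm across flats (flats square to own x, y and between), 13 mm thick; under it a plug 41 mm across, 11 mm long (foot tapers to 28), and round the plug four lugs on own +-x and +-y, 8 mm wide, 6 mm deep, out to 25.5 mm from the axis. White marks on top lie over the lugs. Point: centre of the disc, 6.5 mm under its top, 17.5 mm above the plug's foot.
- cream_lid_mid (a point): A like lid in cream, the other one in the dispenser's pocket; same point. To be left there.
- mouth (a point): Centre of the open canister's mouth, at the rim, 99 mm up. Fixed steel canister, brown band, 51 mm outside, 44 mm bore. Rim: four notches 16 mm wide, 8 mm deep, on own +-x and +-y. A lid fits every quarter turn: with its lugs on the rim it stands 6 mm high; with them over the notches (within 6 degrees) it drops till the disc's underside meets the rim, its point 6.5 mm above this.
- caddy: Fixed steel caddy, 90 x 236 mm (264 over its wire handles), walls 45 mm high; origin under its centre. It holds two canisters at own y = +-55 mm: the open one with the brown band and one with a cream band.
- cream_canister: The other canister, cream band, already closed with a cream lid (54 mm across, top 112 mm above the table); origin under its centre. Fixed.
- nozzle_mid (a point): Bystander: small steel piping nozzle, cone 27 mm across and 46 mm high, standing near the caddy; point half-way up.
- brush_mid (a point): Bystander: flat pastry brush lying on the table, 190 mm long along own x, 44 mm wide, 15 mm high; point at the ferrule's back end.
- squeeze_bottle: Bystander: white squeeze bottle, 54 mm across, 172 mm high, standing; origin under its centre.
- bowl: Bystander: steel bowl, 130 mm across, 55 mm high; origin under its centre.
Not all that is in view belongs to the job. What is shaped like the part that bears mouth but green is not meant.

How it is judged:
By the outcome, as a careful person would: the job done as asked, in the order asked, and still so for the second after the job is handed in, with the robot touching nothing.
It also fails if it takes over 42 s, if anything falls off the work surface, if the arm or the gripper's body presses on something with over 40 N, if the wrist force passes 120 N, or if a joint passes its speed limit or range.

### The arm

A 6-joint arm with a two-finger parallel gripper is mounted at the origin on the work surface. World frame = base frame: x ahead of the robot, y to its left, z up, the work surface at z = 0. Lengths are in mm, angles in rad, forces in N, time in s.
With the tool pointing down it reaches from about 350 to 975 mm from the base axis. Payload 7.1 kg.
Tool frame: the origin (TCP) lies midway between the tips of the shut fingers; the grasp point (between the pads) lies 19 mm behind it (ctrl.hold_point_z is the distance from the TCP to the grasp point, in mm); z points along the fingers, y is the direction in which the jaws open and shut (so a half turn about z gives the same grasp; the last joint's range is limited). The gripper opens to 88 mm and grips with 3 to 60 N. Pads are 20 mm wide; open, the fingers measure 115 mm over their backs; the gripper's body (75 mm by 178 mm) begins 61 mm behind the grasp point.
Start: joints at [-1.233, 0.423, 1.63, -0, 1.089, -0.019], TCP at [218.315, -585.614, 222.675] pointing down, gripper open.
Joint ranges: [-3, 3], [-0.9, 2.11], [0.09, 2.58], [-1.31, 4.45], [0.11, 2.69], [-2.54, 2.54]. Speed limits (rad/s): [2.39, 2.39, 3.01, 3.14, 3.14, 3.14].

### API

Orientations are given as a rotation vector (axis times angle).
In Python, from workcell import ctrl, eyes gives the robot as it stands.
- The arm moves only by the tool move_arm, never from a script. Its argument "deltas" is a list of rows, each a list of 6 numbers: the shift along the tool's x, y, z in mm, then the turn, a rotation vector about the tool's x, y, z in rad. A call has 1 to 5 rows; each row shifts and turns the pose as measured when the row begins, along the tool's axes as they then stand; what a row does not reach is not made up. A row lasts 1/12 s, in which the tool goes at most 41.7 mm and 7.16 degrees, less where a joint would pass 70% of its speed; a pose out of reach is approached as far as the arm can. A call is refused whole if a number of a shift passes 41.7 or a number of a turn 0.125, either way. A call with a gripper value outside its range is refused whole. "hand" is the closure, from -1 (fully open) to 1 (shut), set as the call begins (left out, the last holds). The fingers move at their own pace and stop on an object; the grip force is fixed at half the most. Time passes only in rows, so rows that do not move let the fingers close. It gives the time, the measured TCP pose, the force and the opening at its end, in the units of the state.
- ctrl.get_obs(): the state, without advancing time (a new reading comes with each control period).
- eyes.get_image(name): name is "side" or "top"; returns a dict with "frame" (480x640x3 uint8, red, green, blue), "range_z" (480x640 float32, mm along the optical axis (not along the pixel's ray), 0 where there is no reading), "fx", "fy", "cx", "cy" (pixels), "D" ([k1, k2, p1, p2, k3] as OpenCV has them; the pictures are not rectified), "cam_to_world" (4x4, takes a point from camera to world coordinates). Camera axes: x right, y down, z forward; pixel columns grow to the right and rows downward; lengths in mm; the calibration is good to about 2 mm. A picture is of the moment at which its call begins.
- ctrl.close_job(): hands the job in, once; it reports no verdict.
The state is a dict: "t": time; "qpos": joint angles; "qvel": joint speeds; "joint_torque": joint torques, N m; "ee_pos": TCP position; "orientation": TCP orientation; "ft_force": force on the tool from outside, world axes, zero at the start; "moment": the same for the moment, N m; "width": finger opening in mm.
Only numpy, scipy, OpenCV 4.12 (cv2) and the standard library are available. Lean on these libraries where they do the work, as an engineer would, in place of code of your own. Each camera call takes 0.05 s, during which the arm holds its last target.

## Working session

There is one attempt and no reset: what is moved stays moved. The work goes in short steps, Python scripts to look and compute and a tool call to move; the robot and the scene stay as the last step left them, time stands still between calls to the robot, and variables do not carry over. Pictures are saved under pics/ and viewed, and the job is handed in when it is done.

Besides the shell and the picture viewer there is one more tool, called after "Request:" as name(argument=value, ...), one argument or row to a line, values as JSON. move_arm: Moves the arm, as the interface text tells. Its arguments: {"type":"object","properties":{"deltas":{"type":"array"},"hand":{"type":"number"}},"required":["deltas"]}

```bash
ls; mkdir -p pics; python3 - <<'E'
from workcell import ctrl, eyes
import cv2,numpy as np,pickle
for n in ("side","top"):
    d=eyes.get_image(n); pickle.dump(d,open(f"pics/{n}0.pkl","wb"))
    cv2.imwrite(f"pics/{n}0.png",d["frame"][:,:,::-1])
    print(n,d["fx"],d["fy"],d["cx"],d["cy"],d["D"],np.round(d["cam_to_world"],3).tolist())
o=ctrl.get_obs(); print({k:np.round(v,3).tolist() for k,v in o.items()}, ctrl.hold_point_z)
E
```

```text
pics
side 497.5948124167096 497.5948124167096 322.92363679899125 235.1135013343388 [-0.02093548  0.          0.          0.          0.        ] [[-0.973, -0.146, 0.177, 363.877], [-0.229, 0.606, -0.762, 979.189], [0.004, -0.782, -0.623, 861.676], [0.0, 0.0, 0.0, 1.0]]
top 519.6138559486437 519.6138559486437 320.3471606107718 240.90897512171273 [-0.07199777  0.          0.          0.          0.        ] [[0.031, -0.989, 0.146, 403.412], [-0.999, -0.034, -0.021, 63.227], [0.026, -0.146, -0.989, 1270.726], [0.0, 0.0, 0.0, 1.0]]
{'t': 0.1, 'qpos': [-1.233, 0.424, 1.631, -0.0, 1.089, -0.019], 'qvel': [0.001, -0.002, -0.002, 0.001, 0.0, 0.001], 'joint_torque': [-0.0, -54.561, -27.432, 0.064, 0.019, -0.0], 'ee_pos': [218.175, -585.193, 222.017], 'orientation': [-3.09, -0.557, 0.0], 'ft_force': [-0.682, -0.181, 1.109], 'moment': [0.041, 0.061, 0.006], 'width': 88.241} 18.700000000000003
```

View pics/top0.png

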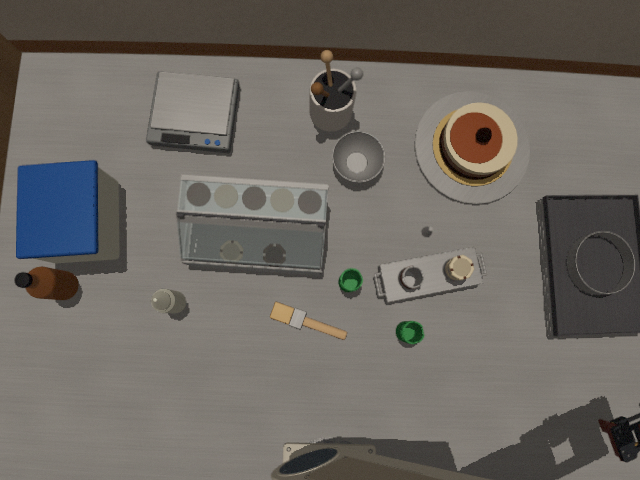

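View pics/side0.png

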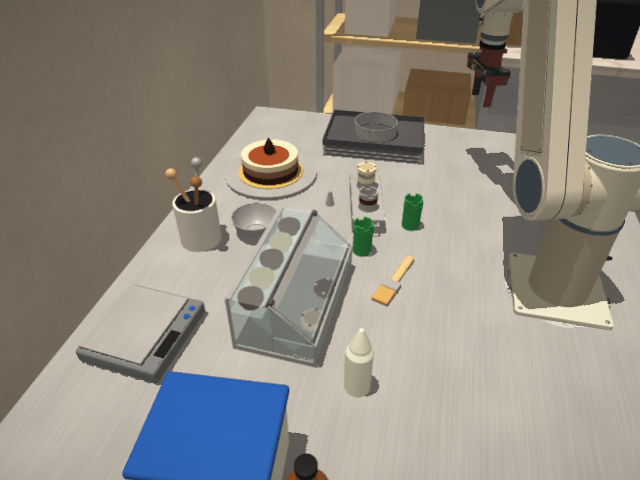

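The top view shows the dispenser at about (180–328, 178–270), with the cream lid at (231,250) and the brown lid at (274,253). The caddy has an open canister at (411,277) and a closed one at (460,267). The green look-alikes at (350,281) and (410,332) are not meant. I'll enlarge to confirm.

```bash
cat > h.py <<'E'
import numpy as np,cv2,pickle
def load(n,i=0): return pickle.load(open(f"pics/{n}{i}.pkl","rb"))
def cam(d): 
    K=np.array([[d["fx"],0,d["cx"]],[0,d["fy"],d["cy"]],[0,0,1]]); return K,np.array(d["D"],float),np.array(d["cam_to_world"])
def ray(d,uv):
    K,D,T=cam(d); p=cv2.undistortPoints(np.array(uv,float).reshape(-1,1,2),K,D).reshape(-1,2)
    r=np.c_[p,np.ones(len(p))]@T[:3,:3].T
    return T[:3,3],r
def atz(d,uv,z):
    o,r=ray(d,uv); s=(z-o[2])/r[:,2]; return o+r*s[:,None]
def proj(d,P):
    K,D,T=cam(d); R=T[:3,:3].T; t=-R@T[:3,3]
    return cv2.projectPoints(np.array(P,float).reshape(-1,1,3),cv2.Rodrigues(R)[0],t,K,D)[0].reshape(-1,2)
def cloud(d):
    h,w=d["range_z"].shape; v,u=np.mgrid[:h,:w]
    o,r=ray(d,np.c_[u.ravel(),v.ravel()]); P=o+r*d["range_z"].reshape(-1,1)
    P[d["range_z"].ravel()==0]=np.nan
    return P.reshape(h,w,3)
def crop(d,x0,y0,x1,y1,s,fn):
    im=d["frame"][y0:y1,x0:x1,::-1]; cv2.imwrite(fn,cv2.resize(im,None,fx=s,fy=s,interpolation=cv2.INTER_CUBIC))
E
python3 - <<'E'
from h import *
t=load("top");s=load("side")
crop(t,170,165,340,285,4.5,"pics/c1.png")
crop(t,365,235,495,315,6,"pics/c2.png")
crop(s,225,195,365,360,3.5,"pics/c3.png")
crop(s,335,150,395,260,5,"pics/c4.png")
C=cloud(t)
for n,(u,v) in dict(cap=(231,250),brown=(274,253),mouthctr=(411,277),ccan=(460,267),front=(250,267),brush=(297,319),noz=(430,230),table=(250,300),bowl=(357,160),bot=(160,300)).items(): print(n,C[v,u].round(0))
E
```

```text
cap [548. 239. 105.]
brown [545. 142. 105.]
mouthctr [ 508. -188.    9.]
ccan [ 526. -279.  114.]
front [517. 202.  43.]
brush [399.  87.  12.]
noz [ 620. -226.   47.]
table [441. 203.  -2.]
bowl [801. -50.   3.]
bot [429. 378. 155.]
```

View pics/c1.png

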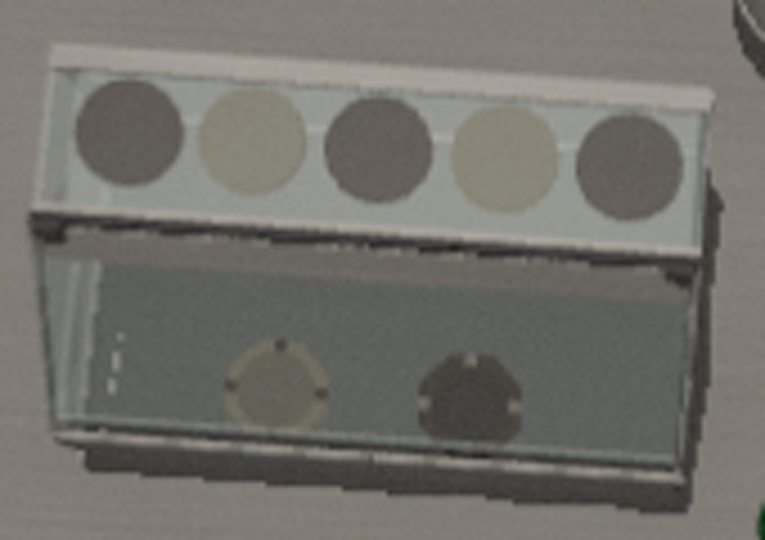

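View pics/c2.png

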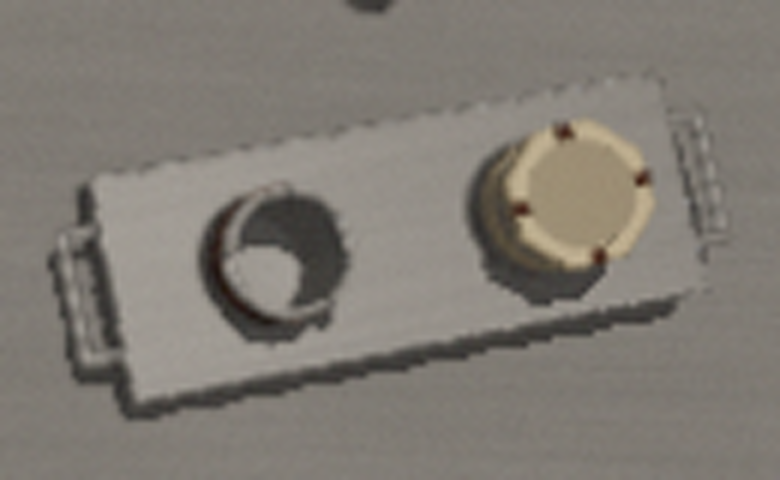

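View pics/c3.png

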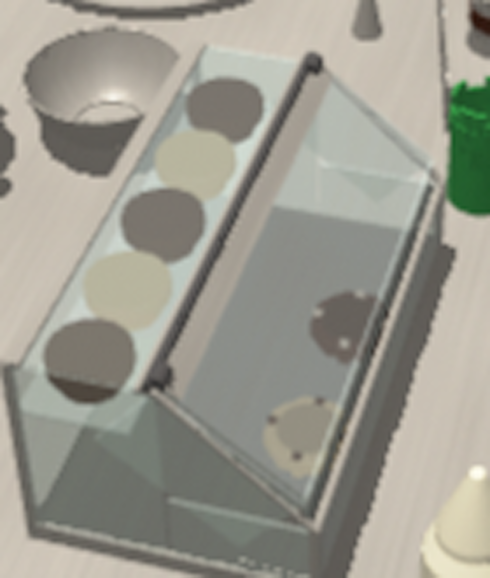

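View pics/c4.png

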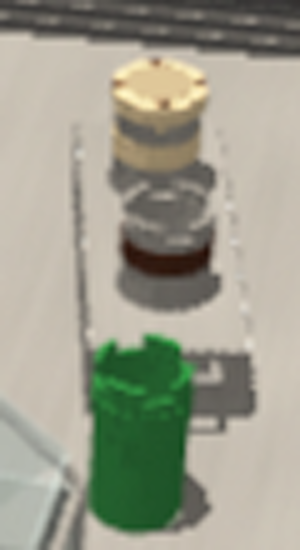

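The crops confirm it. In the dispenser, the dark lid with white marks is brown and sits on the world −y side; the other one is cream. The canister with the brown band and open rim is the caddy's +y one, at (411,277). Next I'll triangulate.

```bash
python3 - <<'E'
from h import *
t=load("top");s=load("side")
T=lambda p:(170+(p[0]+.5)/4.5-.5,165+(p[1]+.5)/4.5-.5)
S=lambda p:(225+(p[0]+.5)/3.5-.5,195+(p[1]+.5)/3.5-.5)
pr=lambda n,a:print(n,a.round(1).tolist())
pr("brown marks top",atz(t,[T(p) for p in[(471,360),(425,403),(514,407)]],29))
pr("brown marks side",atz(s,[S(p) for p in[(319,313),(362,294),(344,344)]],29))
pr("cream marks top",atz(t,[T(p) for p in[(281,345),(231,385),(321,393)]],29))
pr("cream marks side",atz(s,[S(p) for p in[(272,420),(320,400),(297,454)]],29))
pr("hinge top",atz(t,[T(p) for p in[(48,232),(683,277)]],154))
pr("hinge side",atz(s,[S(p) for p in[(157,375),(312,63)]],154))
pr("front top",atz(t,[T(p) for p in[(60,437),(684,478)]],69))
pr("front side",atz(s,[S(p) for p in[(312,520),(438,180)]],69))
# upscaled crops
crop(t,395,258,428,298,15,"pics/d1.png")
crop(t,440,248,480,286,15,"pics/d2.png")
crop(s,350,155,385,215,10,"pics/d3.png")
E
```

```text
brown marks top [[574.3, 147.6, 29.0], [550.2, 171.2, 29.0], [549.7, 123.6, 29.0]]
brown marks side [[573.8, 148.2, 29.0], [549.4, 123.1, 29.0], [550.3, 173.1, 29.0]]
cream marks top [[578.9, 249.7, 29.0], [556.4, 275.2, 29.0], [553.7, 226.9, 29.0]]
cream marks side [[579.5, 250.1, 29.0], [553.8, 226.2, 29.0], [556.8, 274.0, 29.0]]
hinge top [[612.7, 347.2, 154.0], [601.2, 38.3, 154.0]]
hinge side [[618.3, 342.1, 154.0], [606.3, 34.6, 154.0]]
front top [[521.4, 355.1, 69.0], [511.2, 32.7, 69.0]]
front side [[526.8, 354.0, 69.0], [513.9, 37.3, 69.0]]
```

View pics/d1.png

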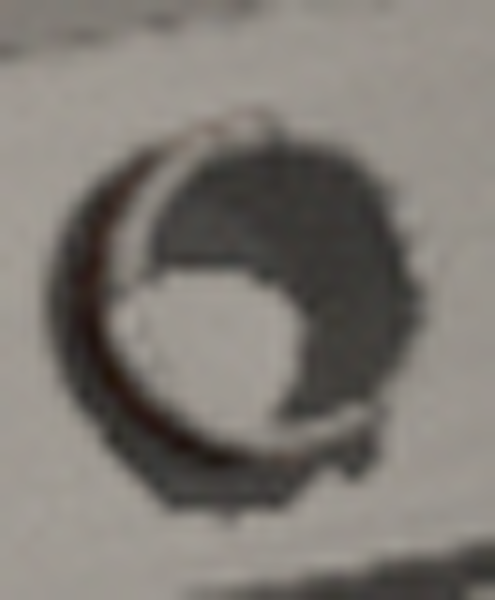

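View pics/d3.png

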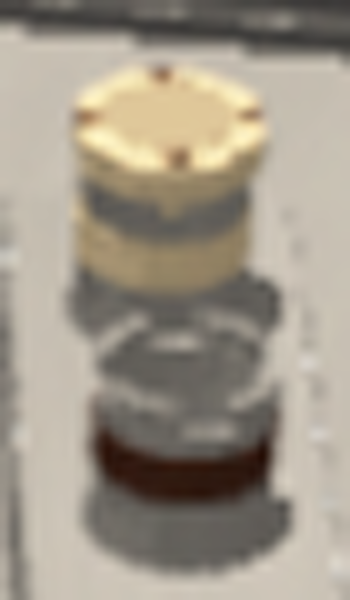

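Both views agree. The brown lid centre is about (550, 147.7), with its axes turned about −1° in the world. The cream lid is about (555, 250) and the dispenser yaw about −2.1°. Next: the canister's centre and notch angle.

```bash
python3 - <<'E'
from h import *
t=load("top");s=load("side")
for n,d in(("t",t),("s",s)):
    P=cloud(d).reshape(-1,3); m=(abs(P[:,2]-99)<7)&(np.hypot(P[:,0]-512,P[:,1]+190)<60); q=P[m]; 
    print(n,len(q),q.mean(0).round(1),q.min(0).round(1),q.max(0).round(1))
    m=(abs(P[:,2]-112)<7)&(np.hypot(P[:,0]-526,P[:,1]+279)<60); q=P[m]; print(" cream",len(q),((q.min(0)+q.max(0))/2).round(1),np.median(q,0).round(1))
    m=(abs(P[:,2]-45)<6)&(np.hypot(P[:,0]-520,P[:,1]+240)<170); q=P[m]; 
    if len(q)>10:
        r=cv2.minAreaRect(q[:,:2].astype(np.float32)); print(" caddy",len(q),r)
    d1=lambda p,x0,y0,sc:(x0+(p[0]+.5)/sc-.5,y0+(p[1]+.5)/sc-.5)
    # try candidate circle centers: maximise mean brightness on ring edge -> brute
    g=cv2.cvtColor(d["frame"],cv2.COLOR_RGB2GRAY).astype(np.float32)
    a=np.radians(np.arange(0,360,2))
    best=[]
    for x in np.arange(496,530,1.):
        for y in np.arange(-205,-165,1.):
            def ring(r):
                uv=proj(d,np.c_[x+r*np.cos(a),y+r*np.sin(a),np.full(len(a),99.)]).astype(np.float32)
                return cv2.remap(g,uv[:,0].reshape(-1,1),uv[:,1].reshape(-1,1),cv2.INTER_LINEAR).ravel()
            best.append((np.maximum(ring(23.7)-ring(20.5),-20).mean()+0*1,x,y))
    best.sort(reverse=True); print(best[:6])
E
```

```text
t 92 [ 504.9 -175.5   98.3] [ 478.2 -200.2   92.1] [ 528.8 -150.3  104.7]
 cream 483 [ 526.3 -282.3  112.1] [ 526.5 -281.5  112.2]
 caddy 2667 ((507.84393310546875, -221.62091064453125), (185.1084747314453, 274.24920654296875), 39.85576248168945)
[(np.float32(30.153217), np.float64(503.0), np.float64(-176.0)), (np.float32(29.374702), np.float64(503.0), np.float64(-175.0)), (np.float32(28.505674), np.float64(502.0), np.float64(-175.0)), (np.float32(27.675484), np.float64(504.0), np.float64(-176.0)), (np.float32(27.176172), np.float64(503.0), np.float64(-177.0)), (np.float32(27.141905), np.float64(504.0), np.float64(-177.0))]
s 73 [ 504.  -172.2   95.9] [ 478.5 -201.2   92.2] [ 528.8 -145.3  101.9]
 cream 175 [ 528.1 -280.7  110.4] [ 527.1 -275.4  110.7]
 caddy 842 ((520.1334838867188, -213.39385986328125), (179.45411682128906, 264.0326843261719), 32.73561096191406)
[(np.float32(17.648443), np.float64(504.0), np.float64(-174.0)), (np.float32(17.610119), np.float64(504.0), np.float64(-175.0)), (np.float32(17.048117), np.float64(505.0), np.float64(-174.0)), (np.float32(16.96965), np.float64(505.0), np.float64(-175.0)), (np.float32(16.756907), np.float64(504.0), np.float64(-173.0)), (np.float32(16.731722), np.float64(504.0), np.float64(-176.0))]
```

The mouth is at (503.8, −175.2) and the cream canister at (526.4, −282). They are 109 mm apart, against the 110 expected. The caddy yaw is about +12°. Now the notch angles.

```bash
python3 - <<'E'
from h import *
t=load("top");s=load("side")
x,y=503.8,-175.2
a=np.arange(0,360,1.); ar=np.radians(a)
for n,d in(("t",t),("s",s)):
    g=cv2.cvtColor(d["frame"],cv2.COLOR_RGB2GRAY).astype(np.float32)
    p=np.zeros(len(a))
    for r in (22.8,23.5,24.3):
        uv=proj(d,np.c_[x+r*np.cos(ar),y+r*np.sin(ar),np.full(len(a),99.)]).astype(np.float32)
        p+=cv2.remap(g,uv[:,0].reshape(-1,1),uv[:,1].reshape(-1,1),cv2.INTER_LINEAR).ravel()/3
    print(n,p[::6].round(0).astype(int).tolist())
    f=p.reshape(4,90); 
    res=[(np.mean([p[int(c+k*90+o)%360] for k in range(4) for o in range(-17,18)]),c) for c in range(90)]
    print(sorted(res)[:5])
    for yaw in (12,):
        im=cv2.resize(d["frame"][:,:,::-1],None,fx=1,fy=1)
    c=proj(d,[[x,y,99]])[0]; u0,v0=int(c[0])-22,int(c[1])-22; k=12
    im=cv2.resize(d["frame"][v0:v0+45,u0:u0+45,::-1],None,fx=k,fy=k,interpolation=cv2.INTER_CUBIC)
    for yaw,col in ((sorted(res)[0][1],(0,255,255)),):
        for q in range(4):
            for sg in(-18.7,18.7):
                th=np.radians(yaw+90*q+sg)
                P=proj(d,[[x+r*np.cos(th),y+r*np.sin(th),99] for r in(22,25.5)])
                P=((P-[u0,v0]+.5)*k).astype(int); cv2.line(im,tuple(P[0].tolist()),tuple(P[1].tolist()),col,1)
    cv2.imwrite(f"pics/n_{n}.png",im)
a_=cv2.imread("pics/n_t.png");b_=cv2.imread("pics/n_s.png");cv2.imwrite("pics/n.png",cv2.resize(np.hstack([a_,b_]),(800,400)))
# cream lid marks
E
```

```text
t [129, 123, 136, 134, 119, 130, 125, 121, 120, 118, 118, 119, 122, 128, 126, 122, 116, 135, 151, 141, 148, 137, 141, 143, 147, 149, 146, 149, 146, 137, 118, 110, 116, 116, 112, 114, 93, 109, 119, 117, 123, 126, 121, 126, 129, 138, 146, 146, 139, 147, 144, 135, 138, 141, 140, 137, 136, 141, 145, 144]
[(np.float64(129.01565786089216), 49), (np.float64(129.03091313498362), 50), (np.float64(129.06095875331334), 48), (np.float64(129.0811691556658), 39), (np.float64(129.0920624596732), 40)]
s [150, 142, 131, 118, 119, 123, 128, 136, 139, 141, 144, 137, 134, 140, 134, 122, 112, 105, 105, 107, 110, 119, 141, 142, 146, 155, 153, 160, 167, 175, 179, 181, 179, 172, 163, 154, 138, 130, 138, 138, 139, 140, 133, 133, 125, 116, 106, 95, 93, 94, 97, 114, 133, 148, 146, 145, 156, 159, 156, 161]
[(np.float64(124.80214813777378), 24), (np.float64(124.83815304892404), 25), (np.float64(124.86332511901855), 23), (np.float64(124.95800053732735), 26), (np.float64(125.00632174355643), 22)]
```

View pics/n.png

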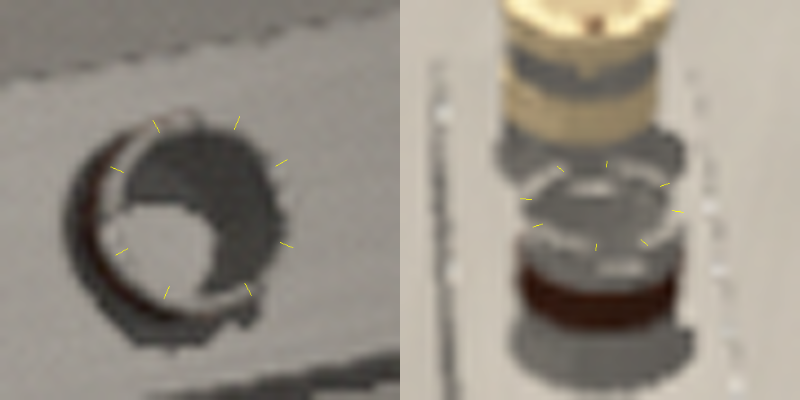

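```bash
python3 - <<'E'
from h import *
t=load("top");s=load("side")
S=lambda p:(350+(p[0]+.5)/10-.5,155+(p[1]+.5)/10-.5)
c=np.array([503.8,-175.2])
for nm,p in dict(arcTL0=(100,350),arcTL1=(147,315),arcTR0=(203,315),arcTR1=(267,345),arcBL0=(103,388),arcBL1=(175,408),arcBR0=(232,405),arcBR1=(275,380)).items():
    w=atz(s,[S(p)],99)[0,:2]-c; print(nm,np.hypot(*w).round(1),np.degrees(np.arctan2(w[1],w[0])).round(0)%360)
T=lambda p:(395+(p[0]+.5)/15-.5,258+(p[1]+.5)/15-.5)
for nm,p in dict(A0=(272,125),A1=(125,285),B0=(190,440),B1=(378,405)).items():
    w=atz(t,[T(p)],99)[0,:2]-c; print(nm,np.hypot(*w).round(1),np.degrees(np.arctan2(w[1],w[0])).round(0)%360)
# cream lid marks z=112
S2=S
for q in [(162,75),(85,115),(178,157),(250,115)]:
    w=atz(s,[S(q)],112)[0,:2]-[526.4,-282]; print("cm",np.hypot(*w).round(1),np.degrees(np.arctan2(w[1],w[0])).round(1)%90)
# rectified bird's eye at z=99 from both views
out=[]
for d in(t,s):
    xs=c[0]+np.linspace(35,-35,400); ys=c[1]+np.linspace(35,-35,400)
    X,Y=np.meshgrid(xs,ys,indexing="ij")
    uv=proj(d,np.c_[X.ravel(),Y.ravel(),np.full(X.size,99.)]).astype(np.float32).reshape(400,400,2)
    out.append(cv2.remap(d["frame"],uv,None,cv2.INTER_CUBIC)[:,:,::-1])
cv2.imwrite("pics/rect.png",np.hstack(out))
E
```

```text
arcTL0 24.2 1.0
arcTL1 24.9 306.0
arcTR0 24.0 268.0
arcTR1 24.4 212.0
arcBL0 27.7 43.0
arcBL1 24.0 92.0
arcBR0 24.5 130.0
arcBR1 25.6 171.0
A0 22.8 4.0
A1 23.8 96.0
B0 28.9 152.0
B1 24.5 218.0
cm 24.4 15.700000000000003
cm 25.2 10.8
cm 22.4 14.400000000000006
cm 23.3 16.900000000000006
```

View pics/rect.png

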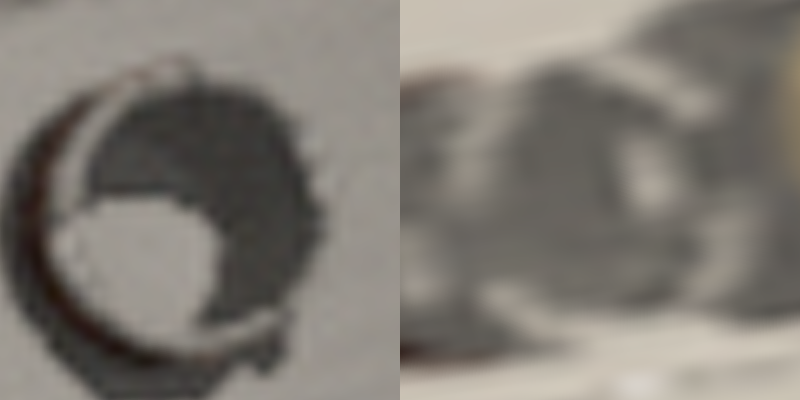

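The notch estimates: the side-view arc gaps give 17, 11.5, 21 and 22° (mean about 18°), the caddy axis gives 12°, and the cream lid's marks give about 14°. I'll come down at about 15° and turn by feel. Next I'll write a move planner and go above the brown lid.

```bash
cat > plan.py <<'E'
import sys,numpy as np
from scipy.spatial.transform import Rotation as R
from workcell import ctrl
def down(yaw): # tool x at yaw deg, z down
    c,s=np.cos(np.radians(yaw)),np.sin(np.radians(yaw))
    return R.from_matrix(np.array([[c,s,0],[s,-c,0],[0,0,-1.]]))
def show(o):
    r=R.from_rotvec(o["orientation"]).as_matrix()
    print("t%.2f"%o["t"],"pos",np.round(o["ee_pos"],1),"yaw %.2f"%np.degrees(np.arctan2(r[1,0],r[0,0])),"tilt %.2f"%np.degrees(np.arccos(-r[2,2])),"F",np.round(o["ft_force"],1),"M",np.round(o["moment"],2),"w %.1f"%o["width"],"q",np.round(o["qpos"],2))
def plan(pos,yaw,step=40.,maxrows=5):
    o=ctrl.get_obs(); show(o)
    p=np.array(o["ee_pos"],float); r=R.from_rotvec(o["orientation"]); tr=down(yaw)
    pos=np.array(pos,float)
    n=max(1,int(np.ceil(max(np.linalg.norm(pos-p)/step,(r.inv()*tr).magnitude()/.115))))
    print("n",n)
    for i in range(n):
        k=n-i; d=r.inv().apply(pos-p)/k; w=(r.inv()*tr).as_rotvec()/k
        if i<maxrows: print(np.r_[d.round(1),w.round(3)].tolist(),end=", \n")
        p=p+(pos-p)/k; r=r*R.from_rotvec(w)
if __name__=="__main__":
    a=[float(x) for x in sys.argv[1:]]
    if a: plan(a[:3],a[3],*( [a[4]] if len(a)>4 else []), **({"maxrows":int(a[5])} if len(a)>5 else {}))
    else: show(ctrl.get_obs())
E
python3 plan.py 550 147.6 225 -0.8 40 30
```

```text
t0.10 pos [ 218.2 -585.2  222. ] yaw 20.45 tilt 0.07 F [-0.7 -0.2  1.1] M [0.04 0.06 0.01] w 88.2 q [-1.23  0.42  1.63 -0.    1.09 -0.02]
n 21
[27.0, -27.2, -0.1, -0.0, 0.0, 0.018], 
[26.5, -27.6, -0.1, -0.0, 0.0, 0.018], 
[26.0, -28.1, -0.1, -0.0, 0.0, 0.018], 
[25.5, -28.6, -0.1, -0.0, 0.0, 0.018], 
[25.0, -29.0, -0.1, -0.0, 0.0, 0.018], 
[24.5, -29.5, -0.1, -0.0, 0.0, 0.018], 
[24.0, -29.9, -0.1, -0.0, 0.0, 0.018], 
[23.4, -30.3, -0.1, -0.0, 0.0, 0.018], 
[22.9, -30.7, -0.1, -0.0, 0.0, 0.018], 
[22.4, -31.1, -0.1, -0.0, 0.0, 0.018], 
[21.8, -31.5, -0.1, -0.0, 0.0, 0.018], 
[21.2, -31.9, -0.1, -0.0, 0.0, 0.018], 
[20.7, -32.2, -0.1, -0.0, 0.0, 0.018], 
[20.1, -32.6, -0.1, -0.0, 0.0, 0.018], 
[19.5, -33.0, -0.1, -0.0, 0.0, 0.018], 
[18.9, -33.3, -0.1, -0.0, 0.0, 0.018], 
[18.3, -33.6, -0.1, -0.0, 0.0, 0.018], 
[17.8, -33.9, -0.1, -0.0, 0.0, 0.018], 
[17.2, -34.3, -0.1, -0.0, 0.0, 0.018], 
[16.5, -34.5, -0.1, -0.0, 0.0, 0.018], 
[15.9, -34.8, -0.1, -0.0, 0.0, 0.018],
```

Request:
move_arm(
  deltas=[
    [27,-27,0,0,0,0.03],
    [26.5,-27.5,0,0,0,0.03],
    [26,-28,0,0,0,0.03],
    [25,-29,0,0,0,0.03],
    [25,-29,0,0,0,0.03],
  ],
  hand=-1,
)

```text
t: 0.52
ee_pos: [300.2, -412.7, 219.4]
orientation: [-3.127, -0.3, 0.003]
ft_force: [1.6, -0.6, -0.3]
width: 87.8
```

```bash
python3 plan.py 550 147.6 225 -0.8 40 5
```

```text
t0.52 pos [ 300.2 -412.7  219.4] yaw 10.97 tilt 0.10 F [ 1.6 -0.6 -0.3] M [0.06 0.03 0.02] w 87.8 q [-0.96  0.26  1.88 -0.    1.    0.42]
n 16
[22.0, -31.4, -0.4, -0.0, 0.0, 0.013], 
[21.6, -31.7, -0.4, -0.0, 0.0, 0.013], 
[21.2, -32.0, -0.4, -0.0, 0.0, 0.013], 
[20.8, -32.2, -0.4, -0.0, 0.0, 0.013], 
[20.4, -32.5, -0.4, -0.0, 0.0, 0.013],
```

Request:
move_arm(
  deltas=[
    [22,-31.5,-1,0,0,0.02],
    [22,-31.5,-1,0,0,0.02],
    [21.5,-32,-1,0,0,0.02],
    [21,-32,-1,0,0,0.02],
    [20.5,-32.5,-1,0,0,0.02],
  ],
)

```text
t: 0.93
ee_pos: [383.3, -229.7, 223.4]
orientation: [-3.136, -0.13, 0.005]
ft_force: [0.2, 0.1, 0.2]
width: 87.7
```

Request:
move_arm(
  deltas=[
    [20,-33,-1,0,0,0.015],
    [20,-33,-1,0,0,0.015],
    [19,-33.5,-1,0,0,0.015],
    [19,-34,-1,0,0,0.015],
    [18.5,-34,-1,0,0,0.015],
  ],
)

```text
t: 1.35
ee_pos: [472.3, -47.6, 228.6]
orientation: [-3.139, -0.005, 0.006]
ft_force: [1.4, -0.1, -0.7]
width: 87.9
```

```bash
python3 plan.py 550 147.6 200 -0.8 38 8
```

```text
t1.35 pos [472.3 -47.6 228.6] yaw 0.17 tilt 0.26 F [ 1.4 -0.1 -0.7] M [0.02 0.01 0.02] w 87.9 q [-0.13  0.19  1.94  0.    1.01  1.44]
n 6
[13.1, -32.5, 4.8, -0.0, 0.001, 0.003], 
[13.0, -32.5, 4.8, -0.0, 0.001, 0.003], 
[12.9, -32.6, 4.8, -0.0, 0.001, 0.003], 
[12.8, -32.6, 4.8, -0.0, 0.001, 0.003], 
[12.7, -32.6, 4.8, -0.0, 0.001, 0.003], 
[12.6, -32.7, 4.8, -0.0, 0.001, 0.003],
```

Request:
move_arm(
  deltas=[
    [13,-32.5,4,0,0.001,0.003],
    [13,-32.5,4,0,0.001,0.003],
    [13,-32.5,4,0,0.001,0.003],
    [12.5,-32.5,4,0,0.001,0.003],
    [12.5,-32.5,4,0,0.001,0.003],
  ],
)

```text
t: 1.77
ee_pos: [539.3, 124.9, 208.7]
orientation: [-3.139, 0.018, -0.005]
ft_force: [1.0, -0.5, -0.2]
width: 87.6
```

```bash
python3 plan.py 550 147.6 180 -0.8 25 8
```

```text
t1.77 pos [539.3 124.9 208.7] yaw -0.67 tilt 0.21 F [ 1.  -0.5 -0.2] M [-0.04  0.   -0.03] w 87.6 q [0.21 0.33 1.8  0.   1.   1.79]
n 2
[5.2, -11.4, 14.4, -0.001, -0.001, 0.001], 
[5.2, -11.4, 14.4, -0.001, -0.001, 0.001],
```

Request:
move_arm(
  deltas=[
    [5.2,-11.5,14,0,0,0.001],
    [5.2,-11.5,14,0,0,0.001],
    [0,0,20,0,0,0],
    [0,0,20,0,0,0],
    [0,0,5,0,0,0],
  ],
)

```text
t: 2.18
ee_pos: [553.6, 158.3, 132.9]
orientation: [-3.137, 0.007, -0.011]
ft_force: [-0.4, -0.9, -0.0]
width: 88.0
```

```bash
python3 plan.py 550 147.6 60 -0.8 20 8; python3 - <<'E'
from h import *
from workcell import eyes
for n in("top","side"):
    d=eyes.get_image(n); pickle.dump(d,open(f"pics/{n}1.pkl","wb"))
t=load("top",1);s=load("side",1)
a=cv2.resize(t["frame"][150:290,170:340,::-1],(510,420));b=cv2.resize(s["frame"][160:380,220:380,::-1],(290,400))
cv2.imwrite("pics/e1.png",np.hstack([a[:400],b]))
E
```

```text
t2.18 pos [553.6 158.3 132.9] yaw -0.27 tilt 0.47 F [-0.4 -0.9 -0. ] M [ 0.01  0.04 -0.  ] w 88.0 q [0.26 0.47 1.81 0.   0.86 1.83]
n 4
[-1.0, 2.8, 18.2, -0.001, -0.002, 0.002], 
[-1.0, 2.7, 18.2, -0.001, -0.002, 0.002], 
[-0.9, 2.7, 18.2, -0.001, -0.002, 0.002], 
[-0.9, 2.7, 18.2, -0.001, -0.002, 0.002],
```

View pics/e1.png

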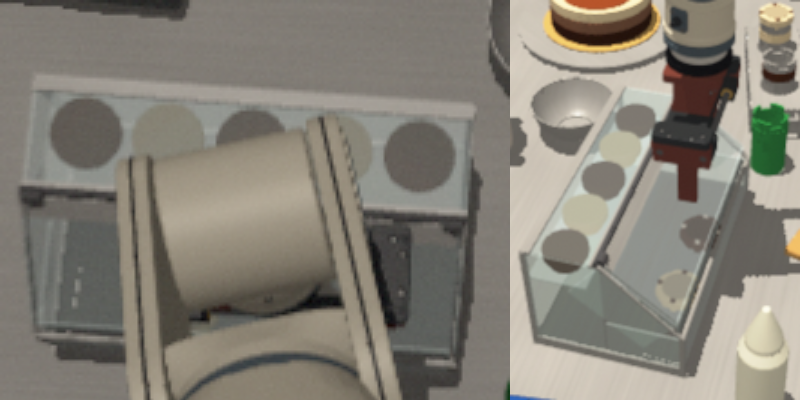

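The side view shows the fingers in front of the rod and above the shut flap, near the lids, about 10 mm off in +y from overshoot. I'll correct that and settle before pressing in.

Request:
move_arm(
  deltas=[
    [-3.6,10.7,0,0,-0.006,0.007],
    [0,0,0,0,0,0],
  ],
)

```text
t: 2.45
ee_pos: [550.7, 146.5, 135.7]
orientation: [-3.137, 0.02, -0.004]
ft_force: [-0.1, 0.3, 0.1]
width: 87.7
```

```bash
python3 plan.py 550 147.6 60 -0.8 15 8
```

```text
t2.45 pos [550.7 146.5 135.7] yaw -0.72 tilt 0.29 F [-0.1  0.3  0.1] M [ 0.04  0.08 -0.01] w 87.7 q [0.24 0.46 1.82 0.01 0.87 1.82]
n 6
[-0.1, -0.1, 12.6, -0.001, -0.0, 0.0], 
[-0.1, -0.1, 12.6, -0.001, -0.0, 0.0], 
[-0.1, -0.1, 12.6, -0.001, -0.0, 0.0], 
[-0.1, -0.2, 12.6, -0.001, -0.0, 0.0], 
[-0.1, -0.2, 12.6, -0.001, -0.0, 0.0], 
[-0.1, -0.2, 12.6, -0.001, -0.0, 0.0],
```

Request:
move_arm(
  deltas=[
    [0,0,12,0,0,0],
    [0,0,12,0,0,0],
    [0,0,12,0,0,0],
    [0,0,12,0,0,0],
    [0,0,10,0,0,0],
  ],
)

```text
t: 2.87
ee_pos: [554.9, 145.3, 79.3]
orientation: [-3.134, 0.026, -0.021]
ft_force: [-0.2, 0.3, 0.1]
width: 87.7
```

```bash
python3 plan.py 550 147.6 40 -0.8 10 8;  python3 - <<'E'
from h import *
from workcell import eyes
for n in("side",):
    d=eyes.get_image(n); pickle.dump(d,open(f"pics/{n}2.pkl","wb"))
s=load("side",2)
crop(s,225,170,375,360,3,"pics/e2.png")
E
```

```text
t2.87 pos [554.9 145.3  79.3] yaw -0.96 tilt 0.88 F [-0.2  0.3  0.1] M [ 0.04  0.07 -0.01] w 87.7 q [0.23 0.54 1.84 0.01 0.74 1.82]
n 4
[-1.4, -0.5, 9.8, -0.002, -0.003, -0.001], 
[-1.3, -0.5, 9.8, -0.002, -0.003, -0.001], 
[-1.3, -0.5, 9.8, -0.002, -0.003, -0.001], 
[-1.3, -0.5, 9.8, -0.002, -0.003, -0.001],
```

View pics/e2.png

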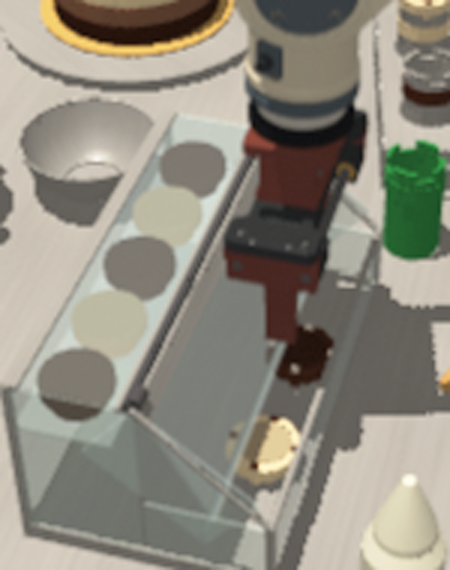

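The view shows the flap pushed in, with its edge around (300,380) and the lids clear in front. I'll continue down.

Request:
move_arm(
  deltas=[
    [-2.5,-1,10,-0.004,-0.008,-0.001],
    [-1.5,-1,10,-0.002,-0.003,-0.001],
    [-0.5,-0.5,10,-0.002,-0.001,0],
    [-0.5,0,8,0,-0.001,0],
    [0,0,0,0,0,0],
  ],
)

```text
t: 3.33
ee_pos: [547.7, 147.8, 34.6]
orientation: [3.139, -0.023, -0.008]
ft_force: [-0.4, 0.2, -0.2]
width: 87.7
```

```bash
python3 plan.py 550 147.6 9 -0.8 8 8;  python3 - <<'E'
from h import *
from workcell import eyes
for n in("side",):
    d=eyes.get_image(n); pickle.dump(d,open(f"pics/{n}3.pkl","wb"))
s=load("side",3)
crop(s,255,210,365,350,4.2,"pics/e3.png")
E
```

```text
t3.33 pos [547.7 147.8  34.6] yaw -0.84 tilt 0.34 F [-0.4  0.2 -0.2] M [-0.01  0.08 -0.02] w 87.7 q [ 0.24  0.62  1.85 -0.    0.68  1.83]
n 4
[0.6, 0.0, 6.4, 0.001, 0.001, -0.0], 
[0.6, 0.0, 6.4, 0.001, 0.001, -0.0], 
[0.6, 0.0, 6.4, 0.001, 0.001, -0.0], 
[0.6, 0.0, 6.4, 0.001, 0.001, -0.0],
```

View pics/e3.png

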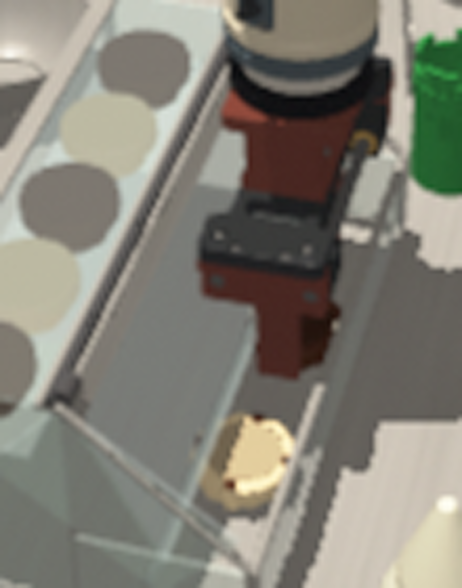

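The flap's edge line, from (255,330) to (165,560), now lies behind the finger and the brown lid is between the fingers. I'll lower the hand onto the grasp height.

Request:
move_arm(
  deltas=[
    [1.5,0,8,0.001,0.002,0],
    [0.7,0,8,0.001,0.002,0],
    [0,0,6,0,0.001,0],
    [0,0,0,0,0,0],
  ],
)

```text
t: 3.72
ee_pos: [551.3, 148.1, 11.9]
orientation: [-3.141, 0.023, -0.004]
ft_force: [-1.5, 0.3, 0.3]
width: 87.7
```

```bash
python3 plan.py 550 147.6 9 -0.8 8 8
```

```text
t3.72 pos [551.3 148.1  11.9] yaw -0.84 tilt 0.15 F [-1.5  0.3  0.3] M [ 0.04  0.11 -0.06] w 87.7 q [ 0.24  0.66  1.85 -0.    0.63  1.83]
n 1
[-1.3, 0.5, 2.9, -0.001, -0.003, -0.001],
```

Request:
move_arm(
  deltas=[
    [-1.3,0.5,3,-0.001,-0.003,0],
    [0,0,0,0,0,0],
  ],
)

```text
t: 3.88
ee_pos: [549.8, 147.5, 8.3]
orientation: [3.141, -0.023, -0.002]
ft_force: [-0.9, -0.5, 0.0]
width: 88.2
```

Request:
move_arm(
  deltas=[
    [0,0,0,0,0,0],
    [0,0,0,0,0,0],
    [0,0,0,0,0,0],
    [0,0,0,0,0,0],
    [0,0,0,0,0,0],
  ],
  hand=1,
)

```text
t: 4.3
ee_pos: [550.1, 147.5, 9.0]
orientation: [3.141, -0.024, -0.0]
ft_force: [-1.3, -0.5, 0.3]
width: 58.2
```

```bash
python3 plan.py 550 147.6 13 -0.8 8 8; python3 - <<'E'
from h import *
from workcell import eyes
for n in("side",):
    d=eyes.get_image(n); pickle.dump(d,open(f"pics/{n}4.pkl","wb"))
s=load("side",4)
crop(s,255,210,365,350,4.2,"pics/e4.png")
E
```

```text
t4.30 pos [550.1 147.5   9. ] yaw -0.87 tilt 0.02 F [-1.3 -0.5  0.3] M [-0.02  0.08 -0.03] w 58.2 q [ 0.24  0.66  1.85 -0.    0.63  1.83]
n 1
[-0.1, -0.1, -4.0, 0.0, 0.0, -0.001],
```

View pics/e4.png

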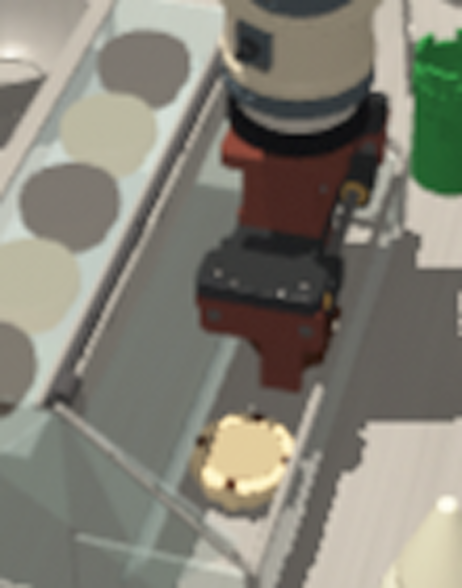

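Width is 58 and still closing. The flap is held well back. A few more rows to finish the grip.

Request:
move_arm(
  deltas=[
    [0,0,0,0,0,0],
    [0,0,0,0,0,0],
    [0,0,0,0,0,0],
  ],
)

```text
t: 4.6
ee_pos: [550.2, 147.5, 9.2]
orientation: [3.141, -0.024, 0.0]
ft_force: [-0.7, 0.3, -0.4]
width: 53.6
```

```bash
python3 plan.py 562 147.6 14 -0.8 4 8
```

```text
t4.60 pos [550.2 147.5   9.2] yaw -0.87 tilt 0.02 F [-0.7  0.3 -0.4] M [ 0.04  0.05 -0.1 ] w 53.6 q [ 0.24  0.66  1.85 -0.    0.63  1.83]
n 4
[2.9, -0.1, -1.2, 0.0, -0.0, -0.0], 
[2.9, -0.1, -1.2, 0.0, -0.0, -0.0], 
[2.9, -0.1, -1.2, 0.0, -0.0, -0.0], 
[2.9, -0.1, -1.2, 0.0, -0.0, -0.0],
```

The lid is gripped: 53.6 mm against 54 across flats, so its axes lie along the tool's. I'll ease back 8 mm so the flap stays behind the lid, then lift.

Request:
move_arm(
  deltas=[
    [2,0,-3,0,0,0],
    [3,0,-3,0,0,0],
    [3,0,-2,0,0,0],
    [0,0,-1,0,0,0],
  ],
)

```text
t: 4.93
ee_pos: [558.6, 147.4, 18.9]
orientation: [3.141, -0.024, -0.001]
ft_force: [-1.1, 0.5, -0.5]
width: 53.9
```

```bash
python3 plan.py 558 147.6 60 -0.8 10 8;python3 - <<'E'
from h import *
from workcell import eyes
for n in("side",):
    d=eyes.get_image(n); pickle.dump(d,open(f"pics/{n}5.pkl","wb"))
s=load("side",5)
crop(s,255,210,365,350,4.2,"pics/e5.png")
E
```

```text
t4.93 pos [558.6 147.4  18.9] yaw -0.87 tilt 0.04 F [-1.1  0.5 -0.5] M [ 0.01  0.07 -0.08] w 53.9 q [ 0.24  0.65  1.83 -0.    0.66  1.82]
n 5
[-0.1, -0.0, -8.2, 0.0, 0.0, -0.0], 
[-0.1, -0.0, -8.2, 0.0, 0.0, -0.0], 
[-0.1, -0.0, -8.2, 0.0, 0.0, -0.0], 
[-0.1, -0.0, -8.2, 0.0, 0.0, -0.0], 
[-0.1, -0.0, -8.2, 0.0, 0.0, -0.0],
```

View pics/e5.png

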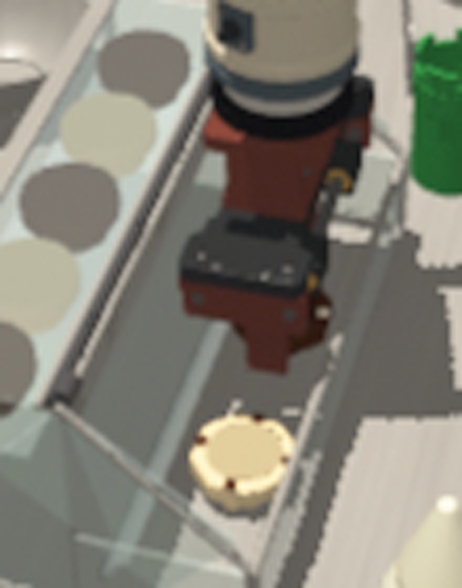

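The lid is off the floor in the jaws, with a white mark showing at (325,312), and the flap is behind it. I'll lift.

Request:
move_arm(
  deltas=[
    [0,0,-9,0,0,0],
    [0,0,-11,0,0,0],
    [0,0,-12,0,0,0],
    [0,0,-12,0,0,0],
    [0,0,-8,0,0,0],
  ],
)

```text
t: 5.4
ee_pos: [557.4, 147.1, 74.6]
orientation: [3.14, -0.023, -0.005]
ft_force: [0.3, 0.3, -1.2]
width: 54.0
```

```bash
python3 plan.py 555 147.6 110 -0.8 15 8;python3 - <<'E'
from h import *
from workcell import eyes
for n in("side",):
    d=eyes.get_image(n); pickle.dump(d,open(f"pics/{n}6.pkl","wb"))
s=load("side",6)
crop(s,245,170,375,350,3.3,"pics/e6.png")
E
```

```text
t5.40 pos [557.4 147.1  74.6] yaw -0.85 tilt 0.21 F [ 0.3  0.3 -1.2] M [0.04 0.06 0.03] w 54.0 q [ 0.24  0.56  1.82 -0.    0.76  1.82]
n 3
[-0.8, -0.2, -11.8, 0.0, 0.001, -0.0], 
[-0.8, -0.2, -11.8, 0.0, 0.001, -0.0], 
[-0.8, -0.2, -11.8, 0.0, 0.001, -0.0],
```

View pics/e6.png

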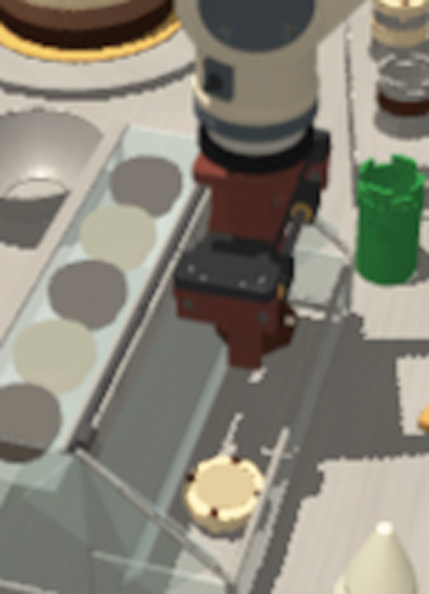

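The flap still leans behind the lid, with its edge running from (225,350) to (130,580). I'll keep going straight up.

Request:
move_arm(
  deltas=[
    [0,0,-12,0,0,0],
    [0,0,-12,0,0,0],
    [0,0,-12,0,0,0],
    [0,0,-12,0,0,0],
    [0,0,-12,0,0,0],
  ],
)

```text
t: 5.87
ee_pos: [558.0, 147.2, 140.8]
orientation: [3.141, -0.023, -0.001]
ft_force: [0.2, -1.0, 0.1]
width: 53.7
```

```bash
python3 plan.py 555 147.6 190 -0.8 25 8;python3 - <<'E'
from h import *
from workcell import eyes
for n in("side",):
    d=eyes.get_image(n); pickle.dump(d,open(f"pics/{n}7.pkl","wb"))
s=load("side",7)
crop(s,235,150,375,350,3,"pics/e7.png")
E
```

```text
t5.87 pos [558.  147.2 140.8] yaw -0.84 tilt 0.04 F [ 0.2 -1.   0.1] M [-0.    0.02 -0.02] w 53.7 q [ 0.24  0.46  1.79 -0.    0.89  1.82]
n 2
[-1.5, -0.1, -24.6, 0.0, 0.0, -0.0], 
[-1.5, -0.2, -24.6, 0.0, 0.0, -0.0],
```

View pics/e7.png

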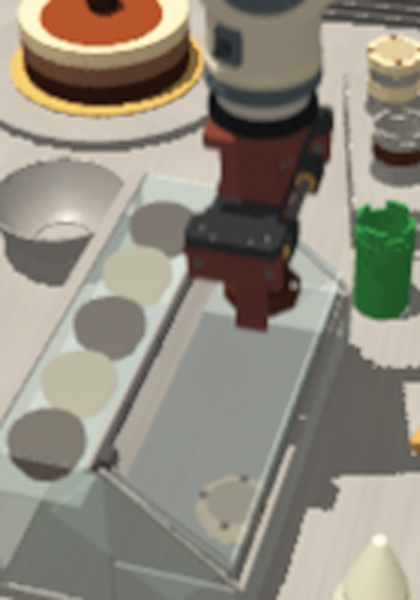

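The flap is shut again, and the cream lid is seen through it at (230,505). The brown lid is in the jaws. I'll carry it over the brown-band canister.

```bash
python3 plan.py 503.8 -175.2 200 15 36 12
```

```text
t5.92 pos [559.6 147.7 143.4] yaw -0.83 tilt 0.20 F [0.9 0.  1.1] M [ 0.04 -0.03  0.01] w 54.0 q [ 0.24  0.46  1.79 -0.    0.89  1.82]
n 10
[-5.1, 32.4, -5.7, 0.0, -0.0, -0.028], 
[-6.0, 32.2, -5.7, 0.0, -0.0, -0.028], 
[-6.9, 32.0, -5.7, 0.0, -0.0, -0.028], 
[-7.8, 31.8, -5.7, 0.0, -0.0, -0.028], 
[-8.6, 31.6, -5.7, 0.0, -0.0, -0.028], 
[-9.5, 31.4, -5.7, 0.0, -0.0, -0.028], 
[-10.4, 31.1, -5.7, 0.0, -0.0, -0.028], 
[-11.2, 30.8, -5.7, 0.0, -0.0, -0.028], 
[-12.1, 30.5, -5.7, 0.0, -0.0, -0.028], 
[-12.9, 30.1, -5.7, 0.0, -0.0, -0.028],
```

Request:
move_arm(
  deltas=[
    [-4,0,-25,0,0,0],
    [-4,20,-20,0,0,-0.02],
    [-6,30,-5,0,0,-0.03],
    [-7,32,0,0,0,-0.03],
    [-8,32,0,0,0,-0.03],
  ],
)

```text
t: 6.33
ee_pos: [536.3, 35.0, 198.8]
orientation: [-3.136, -0.169, -0.019]
ft_force: [0.7, -0.3, -0.9]
width: 53.5
```

Request:
move_arm(
  deltas=[
    [-9,31.5,0,0,0,-0.03],
    [-9.5,31.5,0,0,0,-0.03],
    [-10,31,0,0,0,-0.03],
    [-11,31,0,0,0,-0.03],
    [-11,30,0,0,0,-0.02],
  ],
)

```text
t: 6.75
ee_pos: [511.6, -133.4, 200.8]
orientation: [3.114, 0.404, 0.028]
ft_force: [0.2, 0.1, -0.6]
width: 53.7
```

```bash
python3 plan.py 503.8 -175.2 170 15 25 12
```

```text
t6.75 pos [ 511.6 -133.4  200.8] yaw 14.78 tilt 1.04 F [ 0.2  0.1 -0.6] M [-0.02  0.05 -0.04] w 53.7 q [-0.28  0.3   1.87  0.01  0.95  1.03]
n 3
[-6.3, 12.8, 10.2, 0.001, -0.006, -0.001], 
[-6.2, 12.8, 10.2, 0.001, -0.006, -0.001], 
[-6.2, 12.8, 10.2, 0.001, -0.006, -0.001],
```

Request:
move_arm(
  deltas=[
    [-6,14,8,0.001,-0.006,0],
    [-6,14,8,0.001,-0.006,0],
    [-3,8,6,0.001,-0.004,0],
    [0,0,0,0,0,0],
    [0,0,0,0,0,0],
  ],
)

```text
t: 7.17
ee_pos: [505.9, -180.5, 179.5]
orientation: [3.114, 0.394, 0.008]
ft_force: [0.1, 0.0, -0.3]
width: 53.9
```

```bash
python3 plan.py 503.8 -175.2 135 15 15 12
```

```text
t7.17 pos [ 505.9 -180.5  179.5] yaw 14.41 tilt 0.33 F [ 0.1  0.  -0.3] M [ 0.03  0.01 -0.  ] w 53.9 q [-0.36  0.35  1.86 -0.    0.92  0.96]
n 3
[-0.3, -1.9, 14.8, 0.001, -0.001, -0.003], 
[-0.3, -1.9, 14.8, 0.001, -0.001, -0.003], 
[-0.3, -1.9, 14.8, 0.001, -0.001, -0.003],
```

Request:
move_arm(
  deltas=[
    [-1,-4,12,0.002,-0.003,-0.005],
    [0,-2,14,0.001,-0.001,-0.003],
    [0,0,14,0,0,0],
    [0,0,10,0,0,0],
    [0,0,0,0,0,0],
  ],
)

```text
t: 7.58
ee_pos: [504.6, -169.9, 127.1]
orientation: [3.113, 0.415, 0.004]
ft_force: [-0.3, 0.3, 0.4]
width: 54.1
```

```bash
python3 plan.py 503.8 -175.2 112 15 15 12;python3 - <<'E'
from h import *
from workcell import eyes
for n in("side","top"):
    d=eyes.get_image(n); pickle.dump(d,open(f"pics/{n}8.pkl","wb"))
s=load("side",8)
crop(s,320,110,410,260,4,"pics/e8.png")
t=load("top",8)
crop(t,345,215,485,325,5,"pics/e8t.png")
E
```

```text
t7.58 pos [ 504.6 -169.9  127.1] yaw 15.19 tilt 0.17 F [-0.3  0.3  0.4] M [ 0.    0.02 -0.02] w 54.1 q [-0.35  0.42  1.9   0.    0.81  0.96]
n 2
[-1.1, 2.5, 7.5, 0.001, -0.001, 0.002], 
[-1.1, 2.5, 7.5, 0.001, -0.001, 0.002],
```

View pics/e8.png

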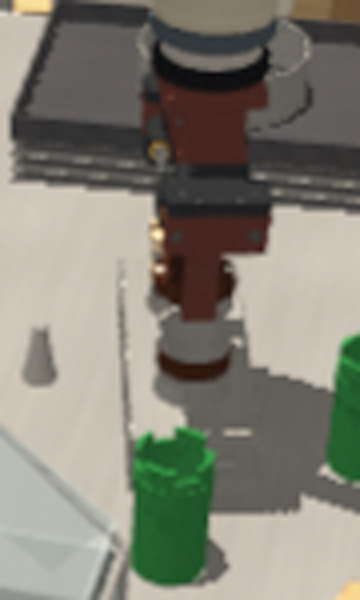

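View pics/e8t.png

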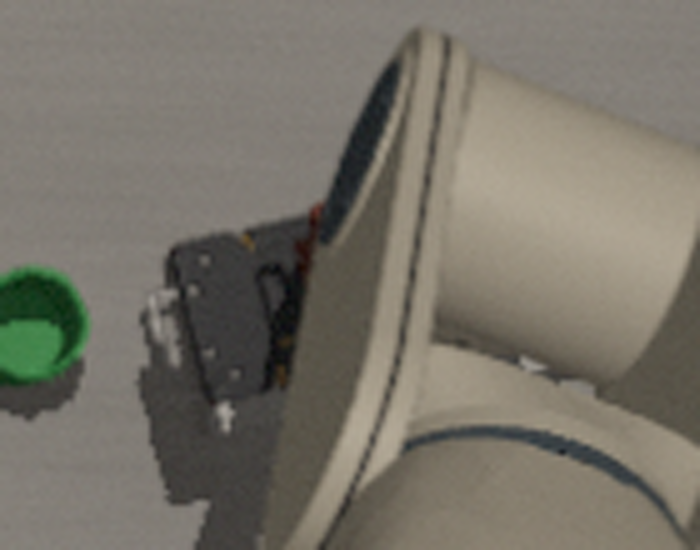

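The side view shows the lid in the jaws straight above the brown-band canister, rim at about (195,320). I'll correct the 5 mm in y and come down gently.

Request:
move_arm(
  deltas=[
    [-2,5,4,0.001,-0.001,0.002],
    [0,0.5,5,0,0,0],
    [0,0,5,0,0,0],
    [0,0,0,0,0,0],
  ],
)

```text
t: 8.02
ee_pos: [506.8, -176.9, 115.5]
orientation: [3.112, 0.413, 0.011]
ft_force: [-0.3, -0.8, -1.4]
width: 53.5
```

```bash
python3 plan.py 503.8 -175.2 104 15 2 12
```

```text
t8.02 pos [ 506.8 -176.9  115.5] yaw 15.11 tilt 0.43 F [-0.3 -0.8 -1.4] M [ 0.03  0.05 -0.05] w 53.5 q [-0.36  0.45  1.9   0.    0.79  0.95]
n 6
[-0.4, -0.4, 1.9, 0.001, -0.001, 0.0], 
[-0.4, -0.4, 1.9, 0.001, -0.001, 0.0], 
[-0.4, -0.4, 1.9, 0.001, -0.001, 0.0], 
[-0.4, -0.4, 1.9, 0.001, -0.001, 0.0], 
[-0.4, -0.4, 1.9, 0.001, -0.001, 0.0], 
[-0.4, -0.4, 1.9, 0.001, -0.001, 0.0],
```

Request:
move_arm(
  deltas=[
    [-2.5,-2.2,3,0.004,-0.006,0],
    [0,0,3,0,0,0],
    [0,0,2,0,0,0],
    [0,0,0,0,0,0],
  ],
)

```text
t: 8.35
ee_pos: [503.7, -175.7, 106.9]
orientation: [-3.114, -0.412, -0.001]
ft_force: [0.2, -0.3, -0.6]
width: 54.1
```

```bash
python3 plan.py 503.8 -175.2 100 15 2 12
```

```text
t8.35 pos [ 503.7 -175.7  106.9] yaw 15.06 tilt 0.04 F [ 0.2 -0.3 -0.6] M [0.02 0.04 0.05] w 54.1 q [-0.36  0.46  1.91  0.    0.77  0.95]
n 4
[0.1, -0.1, 1.7, -0.0, -0.0, 0.0], 
[0.1, -0.1, 1.7, -0.0, -0.0, 0.0], 
[0.1, -0.1, 1.7, -0.0, -0.0, 0.0], 
[0.1, -0.1, 1.7, -0.0, -0.0, 0.0],
```

Request:
move_arm(
  deltas=[
    [0,0,2,0,0,0],
    [0,0,2,0,0,0],
    [0,0,2,0,0,0],
    [0,0,0,0,0,0],
  ],
)

```text
t: 8.68
ee_pos: [503.8, -175.7, 100.4]
orientation: [-3.114, -0.412, -0.001]
ft_force: [-0.5, -0.2, 0.1]
width: 54.1
```

```bash
python3 plan.py 503.8 -175.2 98 15 2 12
```

```text
t8.68 pos [ 503.8 -175.7  100.4] yaw 15.06 tilt 0.05 F [-0.5 -0.2  0.1] M [ 0.02  0.06 -0.02] w 54.1 q [-0.36  0.47  1.91  0.    0.76  0.95]
n 2
[0.1, -0.2, 1.2, -0.0, -0.0, 0.001], 
[0.1, -0.2, 1.2, -0.0, -0.0, 0.001],
```

Request:
move_arm(
  deltas=[
    [0,0,1.5,0,0,0],
    [0,0,1.5,0,0,0],
    [0,0,1,0,0,0],
  ],
)

```text
t: 8.93
ee_pos: [503.9, -175.9, 96.6]
orientation: [-3.114, -0.412, -0.001]
ft_force: [-2.8, -1.5, 0.4]
width: 53.7
```

```bash
python3 plan.py
```

```text
t8.93 pos [ 503.9 -175.9   96.6] yaw 15.07 tilt 0.04 F [-2.8 -1.5  0.4] M [-0.22  0.53  0.05] w 53.7 q [-0.36  0.48  1.91  0.    0.75  0.95]
```

A light side push of (−2.8, −1.5) N means the plug is touching the bore on its +x,+y side. I'll shift slightly with the push and continue.

Request:
move_arm(
  deltas=[
    [-0.8,0.2,0,0,0,0],
    [0,0,1.5,0,0,0],
    [0,0,1,0,0,0],
  ],
)

```text
t: 9.18
ee_pos: [503.0, -176.4, 93.9]
orientation: [-3.114, -0.412, -0.001]
ft_force: [-0.7, -1.0, -0.2]
width: 54.0
```

```bash
python3 plan.py
```

```text
t9.18 pos [ 503.  -176.4   93.9] yaw 15.07 tilt 0.04 F [-0.7 -1.  -0.2] M [-0.04  0.07  0.06] w 54.0 q [-0.36  0.48  1.91  0.    0.75  0.95]
```

At 93.9 mm there is still no vertical load, where lugs on the rim would have stopped it at about 98. The lugs look to be in the notches. I'll press on to the seat.

Request:
move_arm(
  deltas=[
    [0,0.2,1,0,0,0],
    [0,0,1,0,0,0],
    [0,0,0.8,0,0,0],
  ],
)

```text
t: 9.43
ee_pos: [503.0, -176.5, 91.9]
orientation: [-3.114, -0.412, -0.001]
ft_force: [-7.3, 1.2, 20.0]
width: 53.8
```

```bash
python3 plan.py
```

```text
t9.43 pos [ 503.  -176.5   91.9] yaw 15.07 tilt 0.03 F [-7.3  1.2 20. ] M [ 0.33  1.04 -0.02] w 53.8 q [-0.36  0.48  1.91  0.    0.74  0.95]
```

20 N upward at 91.9 mm matches the predicted seat height of 92.1. I'll ease the press and release.

Request:
move_arm(
  deltas=[
    [0,0,-0.4,0,0,0],
    [0,0,0,0,0,0],
  ],
)

```text
t: 9.6
ee_pos: [503.1, -176.6, 92.7]
orientation: [-3.114, -0.412, -0.001]
ft_force: [-0.3, -0.4, -0.7]
width: 53.5
```

```bash
python3 plan.py
```

```text
t9.60 pos [ 503.1 -176.6   92.7] yaw 15.07 tilt 0.03 F [-0.3 -0.4 -0.7] M [-0.    0.09  0.04] w 53.5 q [-0.36  0.48  1.91  0.    0.74  0.95]
```

Request:
move_arm(
  deltas=[
    [0,0,0,0,0,0],
    [0,0,0,0,0,0],
    [0,0,0,0,0,0],
    [0,0,0,0,0,0],
    [0,0,0,0,0,0],
  ],
  hand=-0.8,
)

```text
t: 10.02
ee_pos: [503.5, -176.6, 92.3]
orientation: [-3.114, -0.412, -0.002]
ft_force: [0.5, 0.1, 0.6]
width: 78.5
```

```bash
python3 plan.py
```

```text
t10.02 pos [ 503.5 -176.6   92.3] yaw 15.06 tilt 0.08 F [0.5 0.1 0.6] M [ 0.04  0.03 -0.  ] w 78.5 q [-0.36  0.48  1.91  0.    0.74  0.95]
```

Request:
move_arm(
  deltas=[
    [0,0,-10,0,0,0],
    [0,0,-15,0,0,0],
    [0,0,-25,0,0,0],
    [0,0,-30,0,0,0],
    [0,0,-30,0,0,0],
  ],
)

```text
t: 10.43
ee_pos: [499.0, -174.9, 201.5]
orientation: [-3.108, -0.411, 0.018]
ft_force: [-0.5, -1.1, -0.3]
width: 79.2
```

Request:
move_arm(
  deltas=[
    [-20,0,-20,0,0,0],
    [-30,15,0,0,0,0],
    [-30,25,0,0,0,0],
    [-20,30,0,0,0,0],
    [-10,20,0,0,0,0],
  ],
)

```text
t: 10.85
ee_pos: [419.6, -292.1, 235.5]
orientation: [3.11, 0.425, 0.007]
ft_force: [0.7, -0.3, -0.6]
width: 79.0
```

```bash
python3 plan.py;python3 - <<'E'
from h import *
from workcell import eyes
for n in("side","top"):
    d=eyes.get_image(n); pickle.dump(d,open(f"pics/{n}9.pkl","wb"))
s=load("side",9);t=load("top",9)
cv2.imwrite("pics/f9.png",t["frame"][:,:,::-1])
crop(s,320,130,410,230,6,"pics/f9s.png")
for n,d in(("t",t),("s",s)):
    C=cloud(d).reshape(-1,3)
    for nm,c in(("open",(503.8,-175.2)),("cream",(526.4,-282))):
        m=(np.hypot(C[:,0]-c[0],C[:,1]-c[1])<22)&(C[:,2]>85)&(C[:,2]<140); q=C[m]
        if len(q)>20:
            A=np.c_[q[:,:2]-c,np.ones(len(q))]; f=np.linalg.lstsq(A,q[:,2],rcond=None)[0]
            print(n,nm,len(q),np.median(q[:,2]).round(1),"slope deg",np.degrees(f[:2]).round(1),"z0",f[2].round(1))
E
```

```text
t10.85 pos [ 419.6 -292.1  235.5] yaw 15.58 tilt 0.30 F [ 0.7 -0.3 -0.6] M [ 0.02 -0.04  0.02] w 79.0 q [-0.63  0.24  1.87  0.    1.03  0.67]
t open 294 112.7 slope deg [-0.5 -0.5] z0 112.7
t cream 288 112.5 slope deg [ 0.2 -1. ] z0 112.5
s open 108 111.3 slope deg [ 1.1 -8.7] z0 110.6
s cream 100 111.0 slope deg [ 4.2 -9.8] z0 110.1
```

View pics/f9.png

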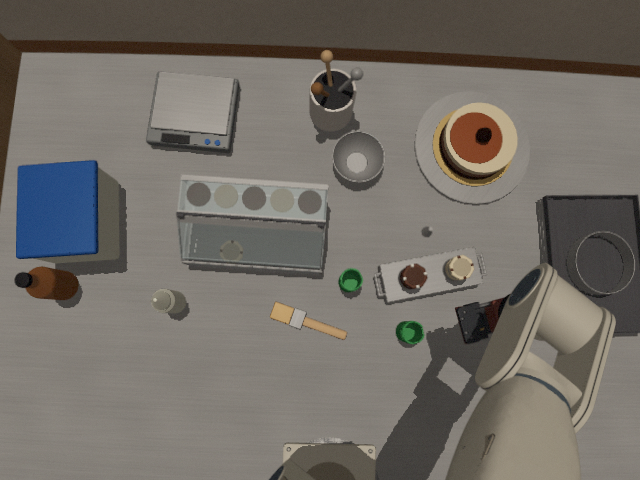

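View pics/f9s.png

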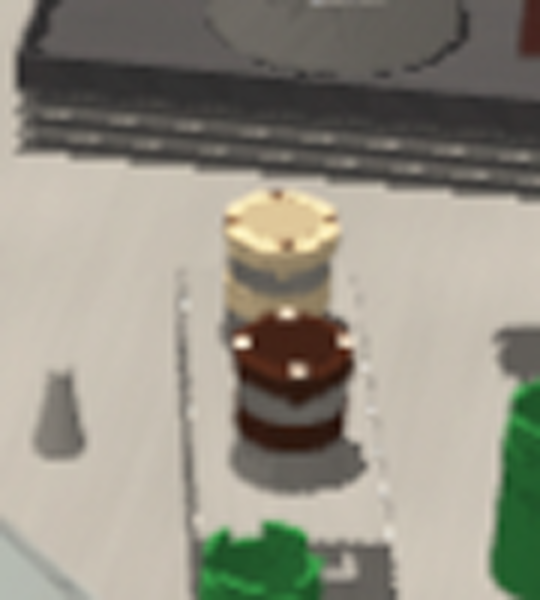

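The brown lid sits on the brown-band canister at (413,276). Its top is at 112.7 mm, against 112.5 for the closed neighbour, and it is flat. A lug shows in the notch. Last, I'll compare everything else with the first picture.

```bash
python3 - <<'E'
from h import *
from workcell import ctrl
for n in("top","side"):
    a,b=load(n,0),load(n,9)
    D=cv2.GaussianBlur(cv2.absdiff(a["frame"],b["frame"]).max(2),(3,3),0)
    R=dict(disp_cream=(205,235,255,262),flapedge=(182,262,325,275),brush=(265,298,350,345),nozzle=(420,222,436,240),bottle=(148,285,190,318),bowl=(330,130,388,186),creamcan=(445,252,478,284)) if n=="top" else dict(disp_cream=(295,305,325,335),dispfront=(310,240,352,355),brush=(370,255,416,305),nozzle=(322,185,338,210),bottle=(342,325,376,397),bowl=(230,203,280,240))
    for k,(x0,y0,x1,y1) in R.items(): print(n,k,(D[y0:y1,x0:x1]>40).sum())
crop(load("top",9),170,165,340,285,4.5,"pics/g9.png")
E
python3 plan.py
```

```text
top disp_cream 0
top flapedge 0
top brush 0
top nozzle 0
top bottle 0
top bowl 0
top creamcan 0
side disp_cream 0
side dispfront 173
side brush 0
side nozzle 0
side bottle 0
side bowl 0
t10.95 pos [ 420.3 -292.9  235.3] yaw 15.39 tilt 0.33 F [-0.4  0.2 -0.1] M [-0.01  0.01 -0.02] w 79.2 q [-0.63  0.24  1.87  0.    1.03  0.67]
```

View pics/g9.png

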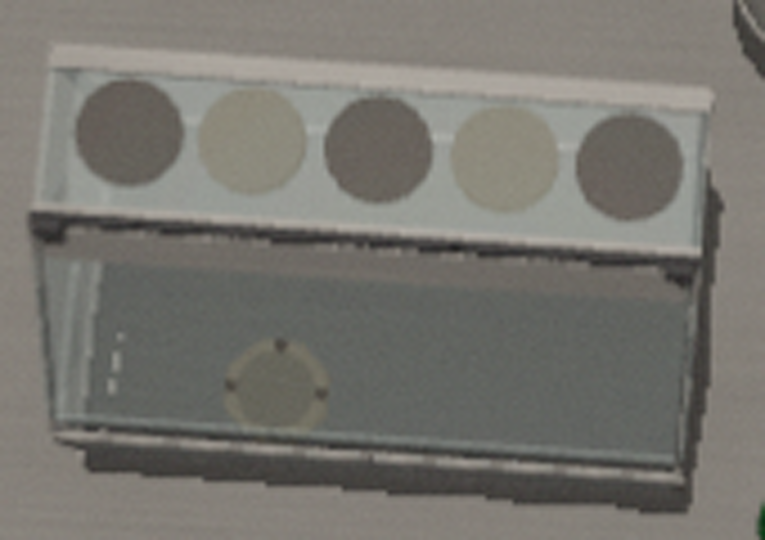

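The flap is shut, the brown lid has gone, and the cream lid is unmoved. The 173 changed pixels in the side view are where the brown lid lay. I'll hand the job in.

```bash
python3 -c "
from workcell import ctrl
print(ctrl.close_job())"
```

```text
the job is handed in; nothing more can be done
None
```

The brown lid is on the open canister with the brown band, seated fully home and flat, and the job was handed in at about 11 s of the 42 s. I pressed the flap in from above with the open hand, gripped the brown lid and lifted it out while the hand kept the flap open. The flap then shut behind it.

I came down on the canister with the lid turned to about 15°, and its lugs dropped in without any searching turns. I opened the hand and drew the arm clear.

**Last checks:**
- **Seating:** the pressing load came at 91.9 mm tool height, against 92.1 predicted. The lid's top is at 112.7 mm, against 112.5 for the closed canister next to it, and its slope is 0.5° or less in the top view.
- **Flap:** it is shut again.
- **Cream lid, brush, nozzle, bottle and bowl:** the first and last pictures show no changed pixels in any of their places.
- **Forces:** the highest wrist force I read was about 21 N (limit 120), but I only read it at the end of each move.

**Readings that disagreed:** the notch angle came out at 12°, 14° and 18° by three different cues, and 15° worked. Side-camera depth gave slopes of up to 10° for both the new lid and the already closed one. As it showed on both, I put it down to the depth reading.

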